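# Bring the four-channel pipette over the blue well block

## Task

Take the white four-channel pipette straight up out of its stand, carry it upright and high over the row of cup, tube rack and bottles, and stop with its tips about one centimetre above the blue four-well block, each tip over the middle of its own well. The pipette must never touch the well blocks or the things in the row, and none of those may be pushed about. Finish holding the pipette still and upright there, in the gripper, not set down and touching nothing else.

Things in the scene. Friction and masses are not known exactly. Their poses are not given: they have to be found in the camera images.
- multi_pipette: white four-channel pipette, loose, upright in the stand, rigid, 0.08 to 0.17 kg, 150 mm tall. Origin: midpoint of the row of four tip ends; y along the row, z up. White head 30 (x) x 98 (y) mm from z = 45 to 73 mm, handle with flat sides from 73 to 137 mm, fixed blue plunger button (20 mm wide) up to 150 mm. A half turn about z changes nothing.
- tips (a point): the pipette's origin, midpoint of the row of tip ends, axes as the pipette's. Four thin clear tips, 19 mm apart (y = -28.5, -9.5, 9.5, 28.5 mm), 45 mm long, hang below the head.
- grip (a point): point on the pipette's long axis, 118 mm above the tip ends, axes as the pipette's: the place to grip. The handle here is 26 (x) x 34 (y) mm.
- stand: grey stand, fixed, foot 90 (x) x 150 (y) x 8 mm. Origin: centre of the foot's underside; y along the row of tips. Two cheeks carry the ends of the pipette's head on ledges 65 mm above the table, so the tip ends hang 20 mm above the table; lips up to 75 mm keep the head within about 3 mm. The pipette comes out straight up and is free once raised by 15 mm.
- blue_block: blue four-well block, the target, loose, 0.3 kg, 40 (x) x 100 (y) x 38 mm. Origin: centre of the underside; y along the row of four wells (14 mm wide, 30 mm deep, 19 mm apart at y = -28.5, -9.5, 9.5, 28.5 mm).
- blue_mouths (a point): centre of the blue block's top face, midway along the row of well mouths, 38 mm above the table; y along the row.
- white_block: white four-well block, same shape and origin as the blue one, not to be used; it may stand in either of the two places left of the row.
- rack: clear tube rack in the row between stand and blocks, loose, 54 (x) x 124 (y) x 63 mm, its length about along world x; origin: centre of the underside. Tubes in it rise to 95 mm above the table.
- blood_tube1: blood tube with purple cap standing in the rack, 16 mm wide, 90 mm tall; origin: its lower end.
- blood_tube2: blood tube with red cap standing in the rack, 16 mm wide, 90 mm tall; origin: its lower end.
- cup: specimen cup with yellow lid, in the row, loose, 65 mm wide, 64 mm tall; origin: centre of the underside.
- stain_blue: dropper bottle with blue cap, in the row, loose, 37 mm wide, 98 mm tall; origin: centre of the underside.
- vial_c: glass vial with white cap, in the row, loose, 29 mm wide, 59 mm tall; origin: centre of the underside.

How it is judged:
By the outcome, as a careful person would: the job done as asked, in the order asked, and still so for the second after the job is handed in, while the arm keeps its last pose, push and grip.
It also fails if it takes over 43 s, if anything falls off the work surface, if the arm or the gripper's body presses on something with over 40 N, if the wrist force passes 120 N, or if a joint passes its speed limit or range.

## Robot

A 6-joint arm with a two-finger parallel gripper is mounted at the origin on a cart in front of the work surface, level with it; the furniture and walls round the work are solid. World frame = base frame: x ahead of the robot, y to its left, z up, the work surface at z = 0. Lengths are in m, angles in rad, forces in N, time in s.
With the tool pointing down it reaches from about 0.3 to 0.875 m from the base axis. Payload 6.4 kg.
Tool frame: the origin (TCP) lies midway between the tips of the shut fingers; the grasp point (between the pads) lies 19 mm behind it (ctrl.pinch_z is the distance from the TCP to the grasp point, in m); z points along the fingers, y is the line along which they close (so a half turn about z gives the same grasp; the last joint's range is limited). The gripper opens to 85 mm and grips with 20 to 120 N. Pads are 22 mm wide; open, the fingers measure 114 mm over their backs; the gripper's body (76 mm by 85 mm) begins 54 mm behind the grasp point. The pads swing forward as they close: fully open they stand 13 mm farther back than shut.
Start: joints at [-1.517, 0.181, 1.607, -0, 1.354, -0.206], TCP at [0.148, -0.556, 0.231] pointing down, gripper open.
Joint ranges: [-2.99, 2.99], [-0.89, 2.07], [0.3, 2.58], [-1.14, 4.28], [0, 2.63], [-3.12, 3.12]. Speed limits (rad/s): [2.57, 2.57, 3.01, 3.14, 3.14, 3.14].

## Interface

Orientations are given as a unit quaternion [w, x, y, z].
In Python, from bench import ctrl gives the robot as it stands.
- The arm moves only by the tool apply_moves, never from a script. Its argument "moves" is a list of rows, each an object with "jaw": the opening, from 0 (shut) to 1 (fully open); "offset": the shift along the tool's x, y, z in mm, a list of three; "rot": the turn, a rotation vector about the tool's x, y, z in degrees, a list of three. In form: [{"jaw": jaw, "offset": [dx, dy, dz], "rot": [ax, ay, az]}, ...]. A call has exactly 5 rows; each row shifts and turns the commanded pose from where the row before left it, along the tool's axes as they then stand; what a row does not reach is not made up. A row lasts 1/8 s, in which the tool goes at most 62.5 mm and 10.7 degrees, less where a joint would pass 70% of its speed; a pose out of reach is approached as far as the arm can. A call is refused whole if a number of a shift passes 62.5 or a number of a turn 10.7, either way. A call with a gripper value outside its range is refused whole. The fingers move at their own pace and stop on an object; the grip force is fixed at half the most. Time passes only in rows, so rows that do not move let the fingers close, or fill a call up. It gives the time, the measured TCP pose, the force, the opening and the grip force at its end, in the units of the state.
- ctrl.get_obs(): the state, without advancing time (a new reading comes with each control period).
- ctrl.camera(name): name is "side" or "top"; returns (picture, depth): 420x560x3 uint8, red, green, blue; 420x560 float32, m along the optical axis (not along the pixel's ray), 0 where there is no reading.
- ctrl.camera_params(name): a dict with "K" (3x3 intrinsics, pixels), "cam_to_world" (4x4, takes a point from camera to world coordinates). Camera axes: x right, y down, z forward; pixel columns grow to the right and rows downward; lengths in m; the calibration is good to about 2 mm. A picture is of the moment at which its call begins. camera_params takes no time and is no camera call.
- ctrl.hand_in(): hands the job in; it is judged then, once.
Trained networks look in the newest picture that a camera, given by its name, has taken for a name from the list of things; names that differ only in an ending like _2 or _b are one class to them, and where a whole thing is asked for, a point or a joint stands for the part that bears it (a point fixed in the world has none). Each returns a list of dicts, best first, with "score" (0 to 1); they miss things now and then, are a little off and sometimes report something else, mostly with a low value. They report only what shows in the picture. A call takes as long as a camera call.
- ctrl.outline_of(camera, target): "region" (420x560 bool, what is visible of it) and "position" ([column, row] in pixels, amid what is visible of it).
The state is a dict: "time_s": time; "q": joint angles; "dq": joint speeds; "joint_efforts": joint torques, N m; "eef_pos": TCP position; "eef_rot": TCP orientation; "wrist_force": force on the tool from outside, world axes, zero at the start; "torque": the same for the moment, N m; "opening": opening from 0.0 (shut) to 1.0 (fully open); "grasp_force": force on a finger pad.
Only numpy, scipy, OpenCV 4.12 (cv2) and the standard library are available. Lean on these libraries where they do the work, as an engineer would, in place of code of your own. Each camera call takes 0.05 s, during which the arm holds its last target. There are 200 camera calls.

## Working session

There is one attempt and no reset: what is moved stays moved. The work goes in short steps, Python scripts to look and compute and a tool call to move; the robot and the scene stay as the last step left them, time stands still between calls to the robot, and variables do not carry over. Pictures are saved under pics/ and viewed, at most 10 in all, crops included, and the job is handed in when it is done.

Besides the shell and the picture viewer there is one more tool, called after "Request:" as name(argument=value, ...), one argument or row to a line, values as JSON. apply_moves: Moves the arm, as the interface text tells. Its arguments: {"type":"object","properties":{"moves":{"type":"array"}},"required":["moves"]}

```bash
mkdir -p pics; cat > h.py <<'E'
import numpy as np, cv2
from bench import ctrl
def cloud(cam,depth):
    p=ctrl.camera_params(cam);K=np.array(p["K"]);T=np.array(p["cam_to_world"])
    v,u=np.mgrid[0:depth.shape[0],0:depth.shape[1]]
    c=np.stack([(u-K[0,2])/K[0,0]*depth,(v-K[1,2])/K[1,1]*depth,depth],-1)
    return c@T[:3,:3].T+T[:3,3]
E
python3 - <<'E'
from h import *
o=ctrl.get_obs();print(o["time_s"],o["eef_pos"],o["eef_rot"],o["opening"],ctrl.pinch_z)
ims=[]
for c in("top","side"):
    im,d=ctrl.camera(c);cv2.imwrite(f"pics/{c}0.png",im[...,::-1]);W=cloud(c,d)
    print(c,np.round(ctrl.camera_params(c)["cam_to_world"],3).tolist())
    for n in("multi_pipette","stand","blue_block","white_block","rack","cup","stain_blue","vial_c","blood_tube1"):
        for r in ctrl.outline_of(c,n)[:2]:
            m=r["region"]&(d>0);P=W[m]
            if len(P)<5: continue
            print(n,round(r["score"],2),np.round(r["position"]),m.sum(),"med",np.round(np.median(P,0),3),"lo",np.round(np.percentile(P,2,0),3),"hi",np.round(np.percentile(P,98,0),3))
            zt=np.percentile(P[:,2],98);t=P[P[:,2]>zt-.006][:,:2].astype(np.float32)
            print("   top z",round(zt,3),"rect",[np.round(x,3) for x in cv2.minAreaRect(t)])
    np.savez(f"{c}0.npz",im=im,d=d)
E
```

```text
0.0 [ 0.14769304 -0.55513801  0.23038024] [-8.77001934e-04  9.91576089e-01  1.29522531e-01  7.01079241e-05] 0.9985045995046509 0.0187
top [[0.025, -0.988, 0.154, 0.422], [-0.999, -0.028, -0.02, -0.012], [0.024, -0.154, -0.988, 1.142], [0.0, 0.0, 0.0, 1.0]]
multi_pipette 0.93 [363. 254.] 525 med [ 0.478 -0.247  0.096] lo [ 0.451 -0.303  0.075] hi [ 0.509 -0.212  0.173]
   top z 0.173 rect [array([ 0.481, -0.258]), array([0.016, 0.018]), np.float64(0.742)]
blue_block 0.63 [184. 250.] 601 med [0.475 0.2   0.037] lo [0.452 0.154 0.003] hi [0.499 0.247 0.042]
   top z 0.042 rect [array([0.477, 0.202]), array([0.034, 0.094]), np.float64(11.58)]
white_block 0.58 [184. 203.] 583 med [0.599 0.206 0.037] lo [0.581 0.16  0.004] hi [0.617 0.251 0.042]
   top z 0.042 rect [array([0.6  , 0.207]), array([0.094, 0.034]), np.float64(89.572)]
white_block 0.25 [184. 253.] 562 med [0.475 0.199 0.037] lo [0.452 0.153 0.005] hi [0.499 0.245 0.042]
   top z 0.042 rect [array([0.476, 0.202]), array([0.034, 0.094]), np.float64(11.58)]
rack 0.77 [273. 225.] 1062 med [ 0.545 -0.027  0.037] lo [ 0.519 -0.086  0
[... 3529 characters left out ...]
[0.626 0.026 0.003] hi [0.658 0.045 0.092]
   top z 0.092 rect [array([0.642, 0.031]), array([0.011, 0.009]), np.float64(7.27)]
vial_c 0.5 [210. 253.] 295 med [0.7   0.048 0.035] lo [0.688 0.033 0.001] hi [0.714 0.054 0.059]
   top z 0.059 rect [array([0.701, 0.041]), array([0.02 , 0.021]), np.float64(10.274)]
blood_tube1 0.53 [289. 228.] 77 med [0.531 0.014 0.083] lo [0.526 0.005 0.062] hi [0.538 0.018 0.093]
   top z 0.093 rect [array([0.532, 0.011]), array([0.014, 0.012]), np.float64(38.166)]
blood_tube1 0.52 [275. 214.] 96 med [ 0.558 -0.032  0.08 ] lo [ 0.551 -0.085  0.038] hi [ 0.565 -0.027  0.093]
   top z 0.093 rect [array([ 0.558, -0.034]), array([0.014, 0.012]), np.float64(69.289)]
```

View pics/top0.png

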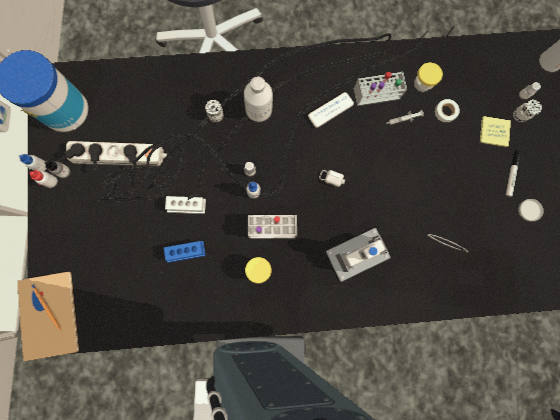

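View pics/side0.png

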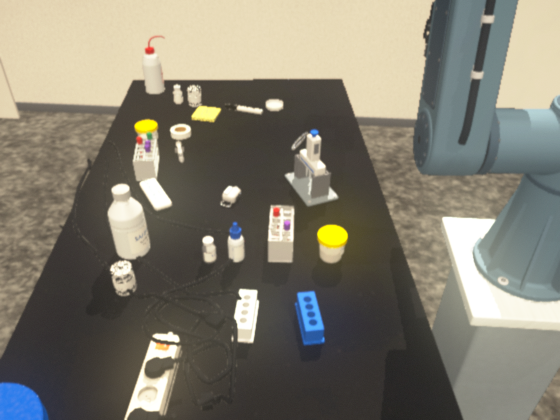

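The top view shows the pipette at (363,250) in its stand, with the row angled about 26°, and the blue block at (184,250), angled about 11.5°. In the side view they are at (312,160) and (310,318). The measured heights match the given sizes. I'll move above the stand and measure from there.

Request:
apply_moves(
  moves=[
    {"jaw":1,"offset":[40,-20,-4],"rot":[0,0,0]},
    {"jaw":1,"offset":[40,-20,-4],"rot":[0,0,0]},
    {"jaw":1,"offset":[40,-20,-4],"rot":[0,0,0]},
    {"jaw":1,"offset":[40,-20,-4],"rot":[0,0,0]},
    {"jaw":1,"offset":[40,-20,-4],"rot":[0,0,0]},
  ],
)

```text
time_s: 1.62
eef_pos: [0.3163, -0.4067, 0.2516]
eef_rot: [0.0, 0.992, 0.129, 0.0]
wrist_force: [-0.2, -1.1, -0.5]
opening: 0.999
grasp_force: 0.0
```

Request:
apply_moves(
  moves=[
    {"jaw":1,"offset":[40,-20,0],"rot":[0,0,0]},
    {"jaw":1,"offset":[40,-20,0],"rot":[0,0,0]},
    {"jaw":1,"offset":[40,-20,0],"rot":[0,0,0]},
    {"jaw":1,"offset":[40,-20,0],"rot":[0,0,0]},
    {"jaw":1,"offset":[38,-20,0],"rot":[0,0,0]},
  ],
)

```text
time_s: 2.25
eef_pos: [0.4821, -0.2591, 0.2515]
eef_rot: [0.0, 0.992, 0.13, 0.0]
wrist_force: [-0.1, 0.3, 0.3]
opening: 0.999
grasp_force: 0.0
```

```bash
python3 - <<'E'
from h import *
from scipy.spatial.transform import Rotation as R
o=ctrl.get_obs();q=o["eef_rot"];print(o["time_s"],o["eef_pos"]);print(R.from_quat(np.r_[q[1:],q[0]]).as_matrix().round(3))
im,d=ctrl.camera("side");z=np.load("side0.npz")
a=cv2.resize(z["im"][110:220,255:375],None,fx=4,fy=4,interpolation=2);b=cv2.resize(im[60:220,235:395],(440,440),interpolation=2)
cv2.imwrite("pics/c1.png",np.hstack([a[:440,:],b])[...,::-1][:, :800] if 0 else cv2.resize(np.hstack([a,b]),(800,383))[...,::-1])
for c in("top","side"):
    z=np.load(f"{c}0.npz");W=cloud(c,z["d"]);P=W.reshape(-1,3)
    P=P[(abs(P[:,0]-.48)<.08)&(abs(P[:,1]+.255)<.08)]
    for lo,hi in((.16,.18),(.145,.16),(.12,.145),(.1,.12),(.085,.1),(.07,.085)):
        s=P[(P[:,2]>lo)&(P[:,2]<hi)]
        if len(s)>4: print(c,lo,len(s),np.median(s[:,2]).round(4),[np.round(x,3) for x in cv2.minAreaRect(s[:,:2].astype(np.float32))])
E
```

```text
2.25 [ 0.48208308 -0.25908203  0.2514514 ]
[[ 0.966  0.257  0.   ]
 [ 0.257 -0.966 -0.   ]
 [ 0.     0.    -1.   ]]
top 0.16 73 0.1704 [array([ 0.481, -0.257]), array([0.019, 0.029]), np.float64(12.748)]
top 0.145 99 0.1567 [array([ 0.48 , -0.257]), array([0.026, 0.034]), np.float64(27.398)]
top 0.12 28 0.131 [array([ 0.483, -0.248]), array([0.017, 0.036]), np.float64(69.322)]
top 0.1 23 0.1069 [array([ 0.482, -0.247]), array([0.016, 0.034]), np.float64(71.495)]
top 0.085 274 0.0939 [array([ 0.481, -0.258]), array([0.029, 0.1  ]), np.float64(26.665)]
top 0.07 133 0.076 [array([ 0.481, -0.258]), array([0.05 , 0.115]), np.float64(26.312)]
side 0.16 43 0.1684 [array([ 0.481, -0.257]), array([0.018, 0.021]), np.float64(1.662)]
side 0.145 99 0.1536 [array([ 0.48 , -0.254]), array([0.027, 0.033]), np.float64(22.762)]
side 0.12 117 0.1333 [array([ 0.484, -0.249]), array([0.024, 0.04 ]), np.float64(66.023)]
side 0.1 98 0.1104 [array([ 0.483, -0.247]), array([0.023, 0.039]), np.float64(69.882)]
side 0.085 201 0.0914 [array([ 0.48 , -0.255]), array([0.032, 0.101]), np.float64(26.277)]
side 0.07 202 0.0751 [array([ 0.478, -0.256]), array([0.052, 0.118]), np.float64(25.912)]
```

View pics/c1.png

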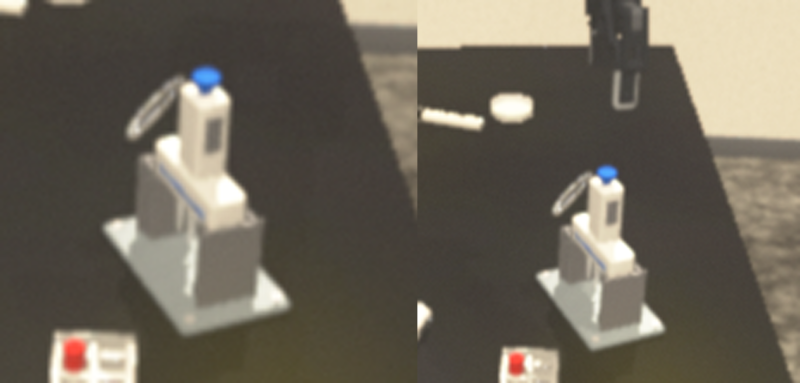

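The handle is a plain box with its long side along the row. It is centred at (0.481, -0.2565) with yaw about 26.3°. I'll turn -11.3°, centre, and descend.

Request:
apply_moves(
  moves=[
    {"jaw":1,"offset":[0,0,0],"rot":[0,0,-5.7]},
    {"jaw":1,"offset":[0,0,0],"rot":[0,0,-5.6]},
    {"jaw":1,"offset":[0,-2.8,20],"rot":[0,0,0]},
    {"jaw":1,"offset":[0,0,20],"rot":[0,0,0]},
    {"jaw":1,"offset":[0,0,0],"rot":[0,0,0]},
  ],
)

```text
time_s: 2.92
eef_pos: [0.4787, -0.257, 0.2097]
eef_rot: [-0.001, 0.974, 0.226, -0.001]
wrist_force: [-0.9, -1.0, -0.4]
opening: 1.004
grasp_force: 0.0
```

```bash
python3 - <<'E'
from h import *
from scipy.spatial.transform import Rotation as R
o=ctrl.get_obs();q=o["eef_rot"];print(o["time_s"],o["eef_pos"]);print(R.from_quat(np.r_[q[1:],q[0]]).as_matrix().round(3))
im,d=ctrl.camera("side");im2,d2=ctrl.camera("top")
cv2.imwrite("pics/c2.png",np.hstack([cv2.resize(im[90:220,250:380],(400,400)),cv2.resize(im2[190:320,300:430],(400,400))])[...,::-1])
E
```

```text
2.925 [ 0.47872038 -0.25701026  0.20971611]
[[ 0.897  0.441 -0.003]
 [ 0.441 -0.897  0.002]
 [-0.001 -0.003 -1.   ]]
```

View pics/c2.png

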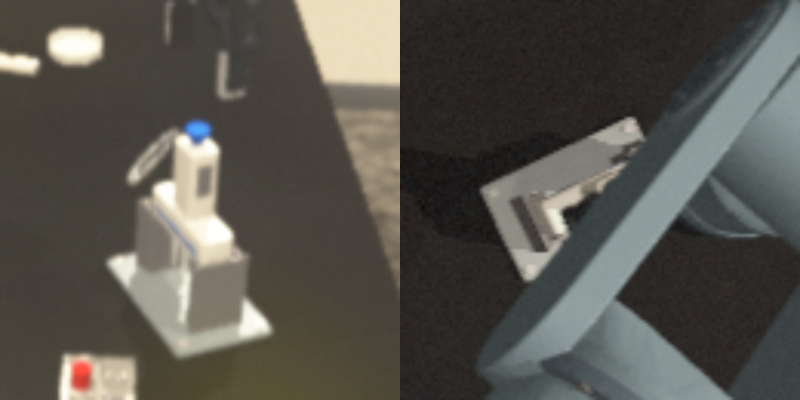

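The front finger is at (230,95) and the rear at (180,20). They straddle the pipette axis along the row, as intended. I'll continue down.

Request:
apply_moves(
  moves=[
    {"jaw":1,"offset":[0,0,25],"rot":[0,0,0]},
    {"jaw":1,"offset":[0,0,25],"rot":[0,0,0]},
    {"jaw":1,"offset":[0,0,22],"rot":[0,0,0]},
    {"jaw":1,"offset":[0,0,20],"rot":[0,0,0]},
    {"jaw":1,"offset":[0,0,0],"rot":[0,0,0]},
  ],
)

```text
time_s: 3.65
eef_pos: [0.4794, -0.2574, 0.1189]
eef_rot: [-0.001, 0.974, 0.227, -0.001]
wrist_force: [-0.2, 0.1, 0.6]
opening: 1.005
grasp_force: 0.0
```

Request:
apply_moves(
  moves=[
    {"jaw":0.6,"offset":[0,0,0],"rot":[0,0,0]},
    {"jaw":0.5,"offset":[0,0,0],"rot":[0,0,0]},
    {"jaw":0.5,"offset":[0,0,0],"rot":[0,0,0]},
    {"jaw":0.5,"offset":[0,0,0],"rot":[0,0,0]},
    {"jaw":0.5,"offset":[0,0,0],"rot":[0,0,0]},
  ],
)

```text
time_s: 4.28
eef_pos: [0.4798, -0.2577, 0.1194]
eef_rot: [0.0, 0.974, 0.227, 0.0]
wrist_force: [0.3, -0.1, 0.1]
opening: 0.501
grasp_force: 0.0
```

Request:
apply_moves(
  moves=[
    {"jaw":0.45,"offset":[0.8,0,0],"rot":[0,0,0]},
    {"jaw":0.4,"offset":[0,0,0],"rot":[0,0,0]},
    {"jaw":0.3,"offset":[0,0,0],"rot":[0,0,0]},
    {"jaw":0,"offset":[0,0,0],"rot":[0,0,0]},
    {"jaw":0,"offset":[0,0,0],"rot":[0,0,0]},
  ],
)

```text
time_s: 4.9
eef_pos: [0.4806, -0.2575, 0.1195]
eef_rot: [0.0, 0.974, 0.227, 0.0]
wrist_force: [0.2, -0.4, 2.5]
opening: 0.396
grasp_force: 59.9
```

Request:
apply_moves(
  moves=[
    {"jaw":0,"offset":[0,0,0],"rot":[0,0,0]},
    {"jaw":0,"offset":[0,0,0],"rot":[0,0,0]},
    {"jaw":0,"offset":[0,0,-2],"rot":[0,0,0]},
    {"jaw":0,"offset":[0,0,-4],"rot":[0,0,0]},
    {"jaw":0,"offset":[0,0,-4],"rot":[0,0,0]},
  ],
)

```text
time_s: 5.52
eef_pos: [0.4803, -0.2572, 0.1293]
eef_rot: [-0.0, 0.974, 0.227, -0.0]
wrist_force: [0.4, 0.6, -1.5]
opening: 0.391
grasp_force: 59.5
```

Gripped: opening is 34 mm and the wrist carries about 1.5 N. Now straight up.

Request:
apply_moves(
  moves=[
    {"jaw":0,"offset":[0,0,-10],"rot":[0,0,0]},
    {"jaw":0,"offset":[0,0,-15],"rot":[0,0,0]},
    {"jaw":0,"offset":[0,0,-20],"rot":[0,0,0]},
    {"jaw":0,"offset":[0,0,-25],"rot":[0,0,0]},
    {"jaw":0,"offset":[0,0,-25],"rot":[0,0,0]},
  ],
)

```text
time_s: 6.15
eef_pos: [0.4806, -0.2574, 0.2263]
eef_rot: [0.0, 0.974, 0.227, 0.0]
wrist_force: [-0.1, 0.3, -1.7]
opening: 0.39
grasp_force: 59.6
```

Request:
apply_moves(
  moves=[
    {"jaw":0,"offset":[0,0,-25],"rot":[0,0,0]},
    {"jaw":0,"offset":[0,0,-20],"rot":[0,0,0]},
    {"jaw":0,"offset":[0,0,-10],"rot":[0,0,0]},
    {"jaw":0,"offset":[0,0,0],"rot":[0,0,0]},
    {"jaw":0,"offset":[0,0,0],"rot":[0,0,0]},
  ],
)

```text
time_s: 6.78
eef_pos: [0.4801, -0.257, 0.2784]
eef_rot: [-0.001, 0.974, 0.227, -0.0]
wrist_force: [0.7, 0.6, -1.6]
opening: 0.392
grasp_force: 59.6
```

```bash
python3 - <<'E'
from h import *
o=ctrl.get_obs();print(o["time_s"],o["eef_pos"],o["eef_rot"],o["wrist_force"],o["opening"])
im,d=ctrl.camera("side");W=cloud("side",d)
r=ctrl.outline_of("side","multi_pipette")
for s in r[:1]:
    P=W[s["region"]&(d>0)];print(s["score"],s["position"],np.percentile(P,[2,50,98],axis=0).round(3).tolist())
cv2.imwrite("pics/c3.png",cv2.resize(im[20:260,180:440],(780,720)[:1]+(600,))[...,::-1])
E
```

```text
6.775 [ 0.48011218 -0.25699822  0.27842756] [-5.88691894e-04  9.74003362e-01  2.26532409e-01 -4.14040154e-04] [ 0.70205277  0.64557956 -1.59057523] 0.3920581920706013
0.74 [311.2, 107.1] [[0.45, -0.491, 0.065], [0.483, -0.243, 0.249], [0.509, -0.208, 0.316]]
```

View pics/c3.png

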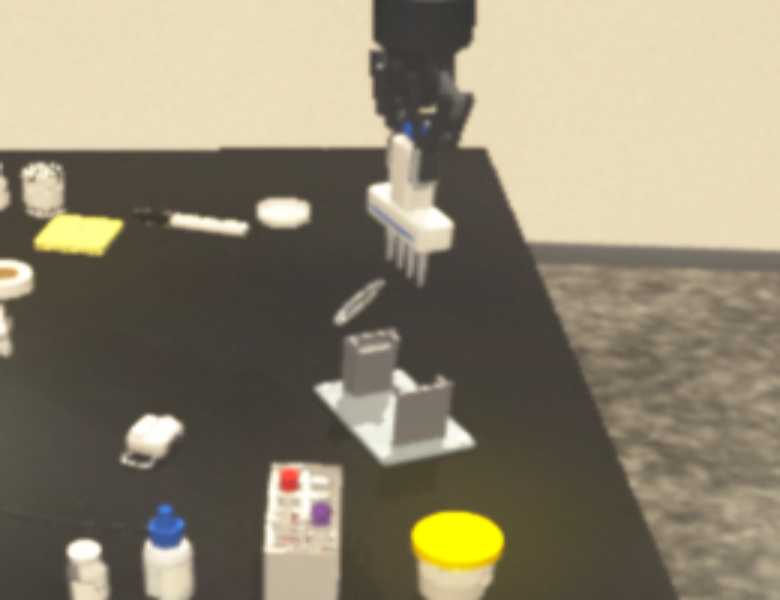

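It hangs upright and clear, with tips near (405,265), and the stand is empty. The tips are at z≈0.178. I'll turn +14.8° about tool z, then carry it over.

Request:
apply_moves(
  moves=[
    {"jaw":0,"offset":[0,0,0],"rot":[0,0,4]},
    {"jaw":0,"offset":[0,0,0],"rot":[0,0,6.8]},
    {"jaw":0,"offset":[0,0,0],"rot":[0,0,4]},
    {"jaw":0,"offset":[2,-10,0],"rot":[0,0,0]},
    {"jaw":0,"offset":[4,-20,0],"rot":[0,0,0]},
  ],
)

```text
time_s: 7.5
eef_pos: [0.4802, -0.2259, 0.2788]
eef_rot: [-0.0, 0.995, 0.099, -0.0]
wrist_force: [0.7, 0.4, -0.7]
opening: 0.393
grasp_force: 59.7
```

Request:
apply_moves(
  moves=[
    {"jaw":0,"offset":[6,-30,0],"rot":[0,0,0]},
    {"jaw":0,"offset":[6,-30,0],"rot":[0,0,0]},
    {"jaw":0,"offset":[6,-30,0],"rot":[0,0,0]},
    {"jaw":0,"offset":[6,-30,0],"rot":[0,0,0]},
    {"jaw":0,"offset":[6,-30,0],"rot":[0,0,0]},
  ],
)

```text
time_s: 8.12
eef_pos: [0.4797, -0.0713, 0.2793]
eef_rot: [-0.0, 0.995, 0.1, 0.0]
wrist_force: [-0.4, -0.7, 0.1]
opening: 0.39
grasp_force: 59.7
```

Request:
apply_moves(
  moves=[
    {"jaw":0,"offset":[6,-30,0],"rot":[0,0,0]},
    {"jaw":0,"offset":[6,-30,0],"rot":[0,0,0]},
    {"jaw":0,"offset":[6,-30,0],"rot":[0,0,0]},
    {"jaw":0,"offset":[6,-30,0],"rot":[0,0,0]},
    {"jaw":0,"offset":[6,-30,0],"rot":[0,0,0]},
  ],
)

```text
time_s: 8.75
eef_pos: [0.4791, 0.0814, 0.2793]
eef_rot: [-0.0, 0.995, 0.1, -0.0]
wrist_force: [-0.1, -0.0, -1.6]
opening: 0.397
grasp_force: 59.7
```

Request:
apply_moves(
  moves=[
    {"jaw":0,"offset":[6,-30,0],"rot":[0,0,0]},
    {"jaw":0,"offset":[6,-30,0],"rot":[0,0,0]},
    {"jaw":0,"offset":[5,-30,0],"rot":[0,0,0]},
    {"jaw":0,"offset":[3,-20,0],"rot":[0,0,0]},
    {"jaw":0,"offset":[1,-10,0],"rot":[0,0,0]},
  ],
)

```text
time_s: 9.38
eef_pos: [0.4758, 0.2028, 0.2792]
eef_rot: [-0.0, 0.995, 0.101, -0.0]
wrist_force: [0.7, 0.3, -1.2]
opening: 0.392
grasp_force: 59.8
```

Request:
apply_moves(
  moves=[
    {"jaw":0,"offset":[0,0,10],"rot":[0,0,0]},
    {"jaw":0,"offset":[0,0,20],"rot":[0,0,0]},
    {"jaw":0,"offset":[0,0,20],"rot":[0,0,0]},
    {"jaw":0,"offset":[0,0,10],"rot":[0,0,0]},
    {"jaw":0,"offset":[0,0,0],"rot":[0,0,0]},
  ],
)

```text
time_s: 10.0
eef_pos: [0.4764, 0.2004, 0.2184]
eef_rot: [0.0, 0.995, 0.099, -0.001]
wrist_force: [-0.6, 0.0, -0.2]
opening: 0.391
grasp_force: 59.8
```

```bash
cat > look.py <<'E'
import sys
from h import *
from scipy.spatial.transform import Rotation as R
o=ctrl.get_obs();q=o["eef_rot"];M=R.from_quat(np.r_[q[1:],q[0]]).as_matrix();p=np.array(o["eef_pos"]);print(o["time_s"],p.round(4),M.round(3).tolist(),o["wrist_force"].round(1),o["opening"])
im,d=ctrl.camera("side");W=cloud("side",d)
for n in("blue_block","multi_pipette"):
    for s in ctrl.outline_of("side",n)[:2]:
        P=W[s["region"]&(d>0)];print(n,round(s["score"],2),s["position"])
        zs=((.035,.042),) if n[0]=="b" else [(p[2]+a,p[2]+b) for a,b in((-.06,-.025),(-.032,-.022),(-.02,.01),(-.1,-.06))]
        for lo,hi in zs:
            t=P[(P[:,2]>lo)&(P[:,2]<hi)]
            if len(t)>4: print("  ",np.round((lo,hi),3),len(t),[np.round(x,4) for x in cv2.minAreaRect(t[:,:2].astype(np.float32))])
r,c=[int(x) for x in sys.argv[2:4]]
cv2.imwrite(sys.argv[1],cv2.resize(im[r:r+150,c:c+200],(800,600),interpolation=2)[...,::-1])
E
python3 look.py pics/c4.png 220 210
```

```text
10.0 [0.4764 0.2004 0.2184] [[0.98, 0.197, -0.002], [0.197, -0.98, -0.0], [-0.002, 0.0, -1.0]] [-0.6  0.  -0.2] 0.3908119816914383
blue_block 0.76 [309.7, 319.1]
   [0.035 0.042] 516 [array([0.4769, 0.2032]), array([0.0343, 0.0971]), np.float64(11.6048)]
multi_pipette 0.94 [312.5, 260.5]
   [0.158 0.193] 566 [array([0.4755, 0.2039]), array([0.0305, 0.095 ]), np.float64(11.7732)]
   [0.186 0.196] 373 [array([0.4752, 0.2038]), array([0.0302, 0.0948]), np.float64(11.376)]
   [0.198 0.228] 147 [array([0.4809, 0.2095]), array([0.0205, 0.0377]), np.float64(56.1874)]
   [0.118 0.158] 8 [array([0.4712, 0.2223]), array([0.0034, 0.0205]), np.float64(2.514)]
```

View pics/c4.png

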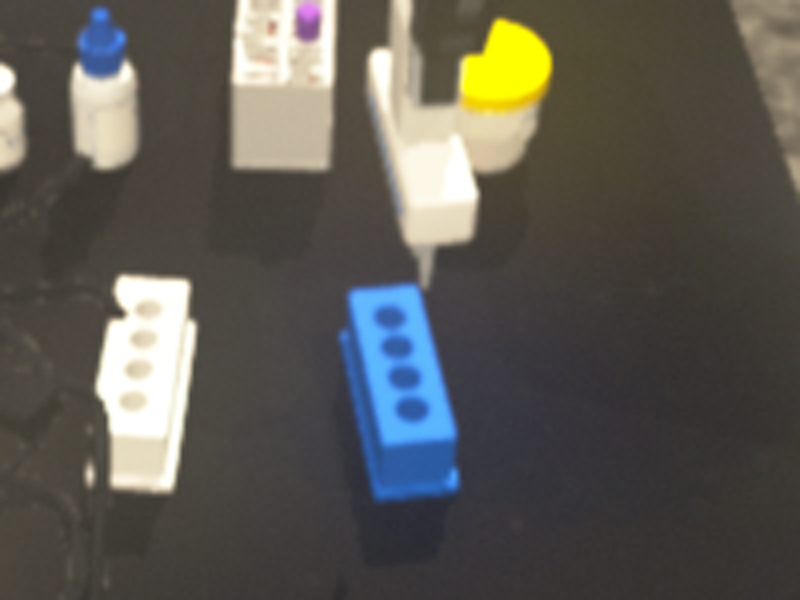

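The pipette is above the block. The front tip is at (425,280) and the well row runs from (388,317) to (412,408). The head is within 1.5 mm of the block centre and the yaw matches. I'll apply the small correction and lower.

Request:
apply_moves(
  moves=[
    {"jaw":0,"offset":[1.2,1,8],"rot":[0,0,0]},
    {"jaw":0,"offset":[0,0,15],"rot":[0,0,0]},
    {"jaw":0,"offset":[0,0,15],"rot":[0,0,0]},
    {"jaw":0,"offset":[0,0,12],"rot":[0,0,0]},
    {"jaw":0,"offset":[0,0,5],"rot":[0,0,0]},
  ],
)

```text
time_s: 10.78
eef_pos: [0.4776, 0.2001, 0.1629]
eef_rot: [0.0, 0.995, 0.099, -0.001]
wrist_force: [-0.4, -0.1, -0.4]
opening: 0.392
grasp_force: 59.8
```

Request:
apply_moves(
  moves=[
    {"jaw":0,"offset":[0,0,0],"rot":[0,0,0]},
    {"jaw":0,"offset":[0,0,0],"rot":[0,0,0]},
    {"jaw":0,"offset":[0,0,0],"rot":[0,0,0]},
    {"jaw":0,"offset":[0,0,0],"rot":[0,0,0]},
    {"jaw":0,"offset":[0,0,0],"rot":[0,0,0]},
  ],
)

```text
time_s: 11.4
eef_pos: [0.4784, 0.2003, 0.1645]
eef_rot: [-0.0, 0.995, 0.099, 0.0]
wrist_force: [-0.2, -0.3, -1.0]
opening: 0.388
grasp_force: 59.8
```

```bash
python3 look.py pics/c5.png 250 210; python3 - <<'E'
from h import *
for c in("side","top"):
    im,d=ctrl.camera(c);W=cloud(c,d)
    for n in("multi_pipette","blue_block"):
        for s in ctrl.outline_of(c,n)[:1]:
            P=W[s["region"]&(d>0)];t=P if n[0]=="b" else P[(P[:,2]>.105)&(P[:,2]<.15)]
            h=np.histogram(t[:,2],bins=np.arange(0,.2,.002));k=h[0].argmax();print(c,n,s["score"],"top plane z",np.median(t[abs(t[:,2]-h[1][k]-.001)<.004][:,2]).round(4))
            g=t[abs(t[:,2]-h[1][k]-.001)<.004];print([np.round(x,4) for x in cv2.minAreaRect(g[:,:2].astype(np.float32))])
E
```

```text
11.4 [0.4784 0.2003 0.1645] [[0.98, 0.197, 0.0], [0.197, -0.98, 0.0], [0.0, -0.0, -1.0]] [-0.2 -0.3 -1. ] 0.3875987728617322
blue_block 0.83 [308.6, 320.9]
   [0.035 0.042] 417 [array([0.4769, 0.2036]), array([0.034, 0.096]), np.float64(12.4056)]
blue_block 0.48 [310.7, 278.9]
multi_pipette 0.73 [309.0, 280.8]
   [0.104 0.139] 564 [array([0.478 , 0.2014]), array([0.0302, 0.101 ]), np.float64(11.7166)]
   [0.132 0.142] 357 [array([0.478, 0.201]), array([0.0301, 0.1002]), np.float64(11.5207)]
   [0.144 0.174] 134 [array([0.4849, 0.2103]), array([0.0213, 0.0388]), np.float64(50.6368)]
   [0.064 0.104] 26 [array([0.4747, 0.2212]), array([0.0047, 0.0239]), np.float64(15.295)]
side multi_pipette 0.91 top plane z 0.1366
[array([0.4782, 0.2031]), array([0.0287, 0.0967]), np.float64(11.6241)]
side blue_block 0.87 top plane z 0.0369
[array([0.4764, 0.2056]), array([0.0341, 0.0932]), np.float64(11.9169)]
top multi_pipette 0.66 top plane z 0.1374
[array([0.4717, 0.1746]), array([0.0117, 0.051 ]), np.float64(18.5548)]
top blue_block 0.74 top plane z 0.0389
[array([0.4691, 0.1846]), array([0.031 , 0.0765]), np.float64(32.4752)]
```

View pics/c5.png

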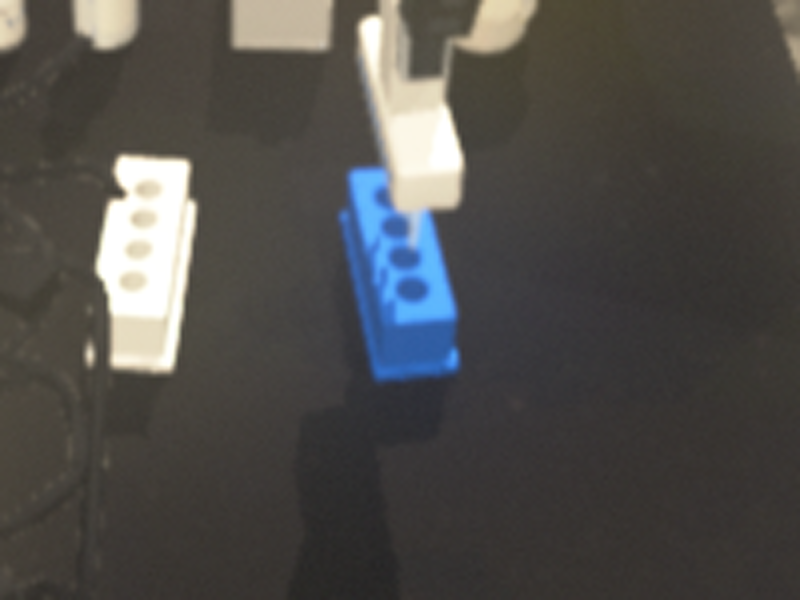

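The front tip is at (413,245), between wells 3 and 4 in projection, as expected while still high. The combined estimates put the head about 2 mm short along +y. I'll correct that, lower 10 mm more, then check against projected well centres.

Request:
apply_moves(
  moves=[
    {"jaw":0,"offset":[-0.6,-2,0],"rot":[0,0,0]},
    {"jaw":0,"offset":[0,0,5],"rot":[0,0,0]},
    {"jaw":0,"offset":[0,0,5],"rot":[0,0,0]},
    {"jaw":0,"offset":[0,0,0],"rot":[0,0,0]},
    {"jaw":0,"offset":[0,0,0],"rot":[0,0,0]},
  ],
)

```text
time_s: 12.48
eef_pos: [0.4773, 0.2021, 0.1542]
eef_rot: [0.0, 0.995, 0.099, -0.0]
wrist_force: [0.7, 0.1, -1.2]
opening: 0.392
grasp_force: 59.8
```

```bash
python3 - <<'E'
from h import *
from scipy.optimize import least_squares
o=ctrl.get_obs();p=np.array(o["eef_pos"]);print(o["time_s"],p,o["wrist_force"].round(1))
P_=ctrl.camera_params("side");K=np.array(P_["K"]);Ti=np.linalg.inv(np.array(P_["cam_to_world"]))
def proj(X):
    c=np.atleast_2d(X)@Ti[:3,:3].T+Ti[:3,3];u=c@K.T;return u[:,:2]/u[:,2:]
def row(x,y,z,yaw): return np.array([[x-s*np.sin(yaw),y+s*np.cos(yaw),z] for s in(-.0285,-.0095,.0095,.0285)])
# well centres from the first side picture (unoccluded)
im0=np.load("side0.npz")["im"];sub=im0[280:350,285:335].astype(float)
big=cv2.resize(im0[285:345,290:330],None,fx=8,fy=8,interpolation=2);hsv=cv2.cvtColor(big,cv2.COLOR_RGB2HSV)
dark=((hsv[...,2]<150)&(hsv[...,1]>60)).astype(np.uint8)
n,l,st,ce=cv2.connectedComponentsWithStats(dark)
w=[((ce[i]+.5)/8-.5+[290,285]) for i in range(1,n) if 800<st[i,4]<4000 and .7<st[i,2]/st[i,3]<2.5]
w=np.array(sorted(w,key=lambda a:a[1]));print("wells",w.round(1).tolist())
print("pred wells",proj(row(.477,.2035,.038,np.radians(11.6))).round(1).tolist())
if len(w)==4:
    f=least_squares(lambda v:(proj(row(v[0],v[1],.038,v[2]))-w).ravel(),[.477,.203,.2]);print("block fit",f.x.round(4),np.degrees(f.x[2]),f.cost)
im,d=ctrl.camera("side")
t=proj(row(p[0],p[1],p[2]-.0998,np.radians(11.5)));print("pred tips",t.round(1).tolist())
r0,c0,k=285,280,8
b=cv2.resize(im[r0:r0+70,c0:c0+70],None,fx=k,fy=k,interpolation=2)
for q,col in((t,(255,0,0)),(w,(255,255,0))):
    for a in q: cv2.drawMarker(b,tuple(int(x) for x in (a-[c0,r0]+.5)*k),col,cv2.MARKER_CROSS,14,1)
cv2.imwrite("pics/c6.png",b[...,::-1])
E
```

```text
12.475 [0.47730685 0.20208706 0.15422147] [ 0.7  0.1 -1.2]
wells []
pred wells [[306.8, 299.1], [308.6, 306.5], [310.5, 314.2], [312.4, 322.1]]
pred tips [[307.1, 292.7], [308.9, 300.1], [310.8, 307.8], [312.7, 315.7]]
```

View pics/c6.png

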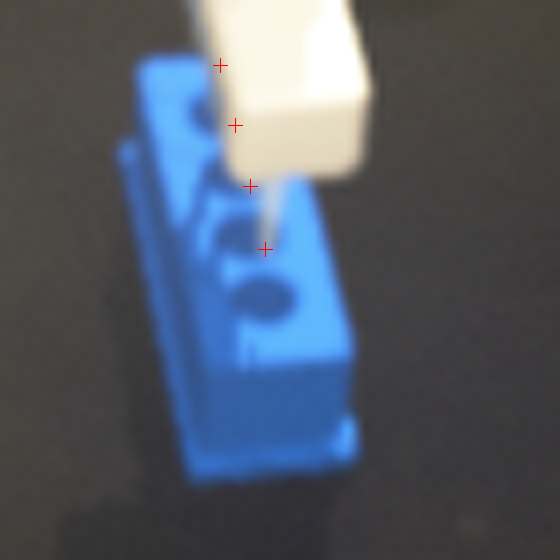

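The predicted front tip (265,250) coincides with the seen tip end. The front well at (264,298) matches the block estimate (0.477, 0.203). I'll make the last 1 mm shift and lower 6 mm.

Request:
apply_moves(
  moves=[
    {"jaw":0,"offset":[0,-1,3],"rot":[0,0,0]},
    {"jaw":0,"offset":[0,0,3],"rot":[0,0,0]},
    {"jaw":0,"offset":[0,0,0],"rot":[0,0,0]},
    {"jaw":0,"offset":[0,0,0],"rot":[0,0,0]},
    {"jaw":0,"offset":[0,0,0],"rot":[0,0,0]},
  ],
)

```text
time_s: 13.15
eef_pos: [0.4772, 0.2031, 0.1484]
eef_rot: [-0.0, 0.995, 0.099, 0.0]
wrist_force: [0.1, 1.1, -0.8]
opening: 0.392
grasp_force: 59.8
```

```bash
python3 - <<'E'
from h import *
o=ctrl.get_obs();print(o["time_s"],o["eef_pos"],o["wrist_force"].round(1))
im,d=ctrl.camera("side");W=cloud("side",d)
for n in("multi_pipette","blue_block"):
    s=ctrl.outline_of("side",n)[0];P=W[s["region"]&(d>0)];print(n,np.percentile(P,[2,50,98],axis=0).round(3).tolist())
    lo,hi=(.1,.126) if n[0]=="m" else (.034,.042);t=P[(P[:,2]>lo)&(P[:,2]<hi)];print(np.median(t[:,2]),[np.round(x,4) for x in cv2.minAreaRect(t[:,:2].astype(np.float32))])
cv2.imwrite("pics/c7.png",cv2.resize(im[225:355,260:360],(600,600)[:1]+(600,))[...,::-1])
E
```

```text
13.15 [0.47723374 0.2030726  0.14838243] [ 0.1  1.1 -0.8]
multi_pipette [[0.456, 0.166, 0.066], [0.478, 0.225, 0.121], [0.498, 0.253, 0.183]]
0.11944262621898472 [array([0.4766, 0.2046]), array([0.0304, 0.0997]), np.float64(11.4087)]
blue_block [[0.451, 0.16, -0.001], [0.48, 0.228, 0.03], [0.503, 0.253, 0.04]]
0.037148510852534455 [array([0.4767, 0.2032]), array([0.0343, 0.096 ]), np.float64(11.8996)]
```

View pics/c7.png

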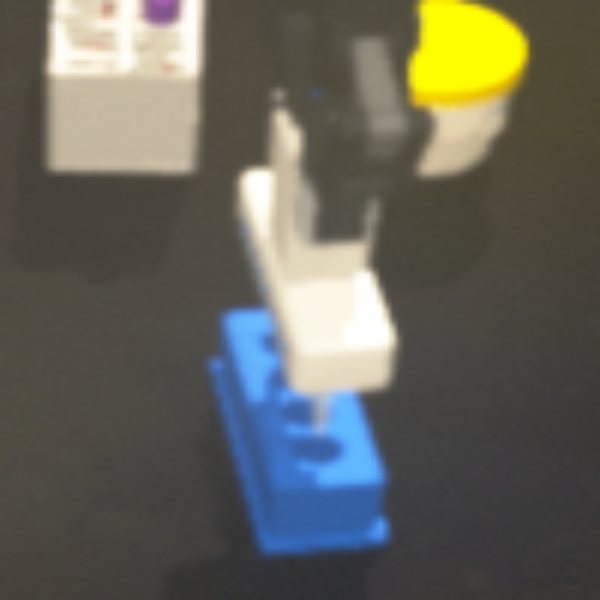

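The front tip ends just above its well at (320,450), and the head and block centres and yaw agree within about 1.5 mm. The tips are at z≈0.0485, about 10 mm above the block. I'll hold briefly and hand in.

Request:
apply_moves(
  moves=[
    {"jaw":0,"offset":[0,0,0],"rot":[0,0,0]},
    {"jaw":0,"offset":[0,0,0],"rot":[0,0,0]},
    {"jaw":0,"offset":[0,0,0],"rot":[0,0,0]},
    {"jaw":0,"offset":[0,0,0],"rot":[0,0,0]},
    {"jaw":0,"offset":[0,0,0],"rot":[0,0,0]},
  ],
)

```text
time_s: 13.92
eef_pos: [0.4771, 0.2031, 0.1483]
eef_rot: [-0.0, 0.995, 0.099, 0.0]
wrist_force: [0.7, -0.4, -1.2]
opening: 0.393
grasp_force: 59.8
```

```bash
python3 -c "
from bench import ctrl
print(ctrl.hand_in())"
```

```text
the job is handed in; nothing more can be done
None
```

The job is handed in after about 14 s: the pipette is held upright and still, tips about 10 mm above the blue block and centred over its wells to within about 1.5 mm; hand-in returned no verdict.

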